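# Present a flow chip label up at the chip reader

## Robot

A 6-joint arm with a two-finger parallel gripper is mounted at the origin on a cart in front of the work surface, level with it; the furniture and walls round the work are solid. World frame = base frame: x ahead of the robot, y to its left, z up, the work surface at z = 0. Lengths are in m, angles in rad, forces in N, time in s.
With the tool pointing down it reaches from about 0.375 to 0.9 m from the base axis. Payload 3.1 kg.
Tool frame: the origin (TCP) lies on the centre line of the jaws, within the pads' length; the fingertips stand robot.tip_reach ahead of it and the grasp point (between the pads) lies 8 mm behind it (robot.tip_reach is the distance from the TCP to the fingertips, in m); z points along the fingers, y is the line along which they close (so a half turn about z gives the same grasp; the last joint's range is limited). The gripper opens to 87 mm and grips with 3 to 60 N. Pads are 19 mm wide; open, the fingers measure 117 mm over their backs; the gripper's body (75 mm by 190 mm) begins 51 mm behind the grasp point.
Start: joints at [-1.349, 0.527, 1.433, -0, 1.181, -0.178], TCP at [0.243, -0.576, 0.234] pointing down, gripper open.
Joint ranges: [-3.08, 3.08], [-0.75, 2.2], [0.22, 2.44], [-1.43, 4.57], [0, 2.65], [-2.85, 2.85]. Speed limits (rad/s): [2.79, 2.79, 3.14, 3.14, 3.14, 3.14].

## Interface

Orientations are given as a unit quaternion [x, y, z, w].
In Python, from rig import robot gives the robot as it stands.
- The arm moves only by the tool jog_arm, never from a script. Its argument "motion" is one flat list of numbers, 7 for each row, row after row: the shift along the tool's x, y, z scaled (see below), then the turn, a rotation vector about the tool's x, y, z scaled (see below), then the gripper's target within -1 to 1 (shut at 1, half-way at 0, fully open at -1). In form: [x, y, z, rx, ry, rz, hand, x, y, z, rx, ry, rz, hand, ...]. A call has 1 to 12 rows; each row shifts and turns the commanded pose from where the row before left it, along the tool's axes as they then stand; what a row does not reach is not made up. The controller multiplies each number of a shift by 4 cm and each number of a turn by 4 degrees. A row lasts 1/8 s, in which the tool goes at most 62.5 mm and 10.7 degrees, less where a joint would pass 70% of its speed; a pose out of reach is approached as far as the arm can. A call with a number of a shift or a turn outside -1 to 1 is refused whole. A call with a gripper value outside its range is refused whole. The fingers move at their own pace and stop on an object; "grip_force" is the grip in N (left out, the last holds). Time passes only in rows, so rows that do not move let the fingers close. It gives the time, the measured TCP pose, the force, the opening and the grip force at its end, in the units of the state.
- robot.get_obs(): the state, without advancing time (a new reading comes with each control period).
- robot.camera(name): name is "scene" or "side" or "wrist"; returns the picture (400x640x3 uint8, blue, green, red); there is no depth.
- robot.calibration(name): a dict with "fx", "fy", "cx", "cy" (pixels), "R" (3x3) and "t" (3): a world point X has camera coordinates R X + t; the wrist camera has in their place "T_tool_cam" (4x4, takes a point from camera to tool coordinates, whose origin is the TCP and whose axes are the flange's). Camera axes: x right, y down, z forward; pixel columns grow to the right and rows downward; lengths in m; the calibration is good to about 2 mm. A picture is of the moment at which its call begins: read the wrist's pose just before it. calibration takes no time and is no camera call.
- robot.hand_in(): hands the job in; it is judged then, once.
The state is a dict: "time": time; "q": joint angles; "joint_velocities": joint speeds; "joint_torque": joint torques, N m; "position": TCP position; "tool_rot": TCP orientation; "ft_force": force on the tool from outside, world axes, zero at the start; "moment": the same for the moment, N m; "grip_width": finger opening in m; "grip_force": force on a finger pad.
Only numpy, scipy, OpenCV 4.12 (cv2) and the standard library are available. Lean on these libraries where they do the work, as an engineer would, in place of code of your own. Each camera call takes 0.05 s, during which the arm holds its last target. There are 200 camera calls.

## Task

Two rinsed flow chips lie on the rubber mat, one label side up and one face down; both ends are frosted alike, and only the end with the small corner notch carries the label. Pick up the chip that lies label side up (seen from above with its notched end pointing away from you, the notch is at its right-hand corner), feed its notched end label up into the reader's slot and push it fully home against the spring ejector. The reader pushes a chip back out when it is let go, so finish while still gripping the chip and holding it fully home; leave the other chip, the vials and the petri dish where they are.

Things in the scene. Friction and masses are not known exactly. Their poses are not given: they have to be found in the camera images.
- chip_a_center (a point): centre of the chip lying label side up: flat glass plate 76 x 26 x 6 mm (x, y, z), 30 g, both ends frosted for 20 mm alike, middle clear. x points to its notched label end, z (up) out of its label side, y to its left. Notch: rectangle cut from its +x, -y corner, 8 mm (x) by 7 mm (y). At the start x is within 2.2 rad of world x. Grip it across its 26 mm width near the plain end (-x)
- chip_a_end (a point): the middle of that chip's label end face (38 mm along x from its centre, half-way up its thickness), same axes
- chip_b_center (a point): centre of the other chip, same size and look, lying face down (label underneath), so its notch shows at the +x end on the +y side; x points to its notched end, z up. It must stay where it is
- mat_top (a point): centre of the top of the flat black rubber drying mat, 124 x 270 mm (x, y), 4 mm thick, fixed to the worktop; both chips lie on it, centres at least 115 mm apart
- reader_mouth (a point): centre of the slot opening in the reader's front face, at mid-height of a chip in the slot. x points into the slot, z up, y left. The slot is 30 mm wide, floor 24 mm and roof 33.5 mm above the worktop; the mouth's first 10 mm flare to about 40 mm width and 3 mm upward. A steel tongue 16 mm wide, level with the slot floor, sticks out 11 mm in front
- reader_home (a point): where the middle of the chip's label end face is when the chip is fully home: on the slot's centre line, 42 mm in from reader_mouth, against a solid end stop; 34 mm of the chip then stand out of the front face. Same axes as reader_mouth
- ejector (a joint): spring ejector on the slot's centre line, m: 0 = out, where it meets the chip 32 mm in from the mouth; 0.010 = chip fully home. Pushes back with 2.4 N at 0 and 3.6 N at 0.010, and returns by itself
- petri: clear petri dish with lid, 65 mm diameter, 15 mm high, origin under its centre; not part of the job
- vial_a: sample vial with black cap, 30 mm diameter, 50 mm high, origin under its centre; not part of the job
- vial_d: small sample vial with white cap, 27 mm diameter, 40 mm high, origin under its centre; not part of the job
- reader: chip reader, origin under its centre, fixed to the worktop, x into the slot: white housing, black front, 122 mm deep (front face at x -60 mm), 104 mm wide, 46 mm high, with an optics hood up to 90 mm high from x -15 mm on. A steel key in the slot's inner right-hand (-y) corner, 6.5 mm long, 6 mm wide, lets only a chip with its notched end first and label up go home; others stop 6.5 mm short
Things that resemble listed ones, but are neither listed nor needed, are in the scene too. Leave any orange look-alike of the part that bears chip_a_center alone.

How it is judged:
By the outcome, as a careful person would: the job done as asked, in the order asked, and still so for the second after the job is handed in, while the arm keeps its last pose, push and grip.
It also fails if it takes over 40 s, if anything falls off the work surface, if the arm or the gripper's body presses on something with over 40 N, if the wrist force passes 120 N, or if a joint passes its speed limit or range.

## Working session

There is one attempt and no reset: what is moved stays moved. The work goes in short steps, Python scripts to look and compute and a tool call to move; the robot and the scene stay as the last step left them, time stands still between calls to the robot, and variables do not carry over. Pictures are saved under pics/ and viewed, at most 10 in all, crops included, and the job is handed in when it is done.

Besides the shell and the picture viewer there is one more tool, called by a JSON object that holds its "api" and its "payload", one argument or row to a line. jog_arm: Moves the arm, as the interface text tells. Shifts and turns lie within -1 to 1; 1 stands for 4 cm of shift or 4 degrees of turn. Its arguments: {"type":"object","properties":{"motion":{"type":"array","items":{"type":"number"}},"grip_force":{"type":"number"}},"required":["motion"]}

```bash
ls; mkdir -p pics; python3 - <<'E'
from rig import robot
import cv2,numpy as np
np.set_printoptions(precision=4,suppress=True)
o=robot.get_obs()
print(o, robot.tip_reach)
for n in ("scene","side"):
    cv2.imwrite(f"pics/{n}0.png",robot.camera(n)); 
    print(n,robot.calibration(n))
print(robot.calibration("wrist"))
E
```

```text
pics
{'time': 0.0, 'q': array([-1.3495,  0.5285,  1.4339, -0.    ,  1.1814, -0.1785]), 'joint_velocities': array([0.0007, 0.0001, 0.0004, 0.0009, 0.0002, 0.0011]), 'joint_torque': array([ -0.0015, -44.0053, -17.659 ,   0.0632,   0.0582,  -0.0002]), 'position': array([ 0.2431, -0.575 ,  0.2326]), 'tool_rot': array([ 0.9801,  0.1986, -0.    , -0.0011]), 'ft_force': array([0.4437, 0.8058, 0.0368]), 'moment': array([ 0.0029, -0.0465, -0.0084]), 'grip_force': 0.0, 'grip_width': 0.086888182075218} 0.011
scene {'fx': 489.08239784819375, 'fy': 489.08239784819375, 'cx': 317.8291332445181, 'cy': 197.6057782339832, 'R': array([[ 0.987 , -0.1609, -0.0003],
       [-0.1401, -0.858 , -0.4941],
       [ 0.0793,  0.4877, -0.8694]]), 't': array([-0.5474,  0.138 ,  1.2546])}
side {'fx': 452.35289361893626, 'fy': 452.35289361893626, 'cx': 323.28019548749353, 'cy': 201.05934414001686, 'R': array([[ 0.0236, -0.9997, -0.0048],
       [-0.8762, -0.0184, -0.4816],
       [ 0.4814,  0.0156, -0.8764]]), 't': array([0.0232, 0.5122, 1.1114])}
{'fx': 335.35684360867486, 'fy': 335.35684360867486, 'cx': 317.4358239283358, 'cy': 199.47321678529377, 'T_tool_cam': array([[-0.0012, -0.9574, -0.2887,  0.0796],
       [ 1.    , -0.0012,  0.0001,  0.0001],
       [-0.0005, -0.2887,  0.9574, -0.1508],
       [ 0.    ,  0.    ,  0.    ,  1.    ]])}
```

View pics/scene0.png

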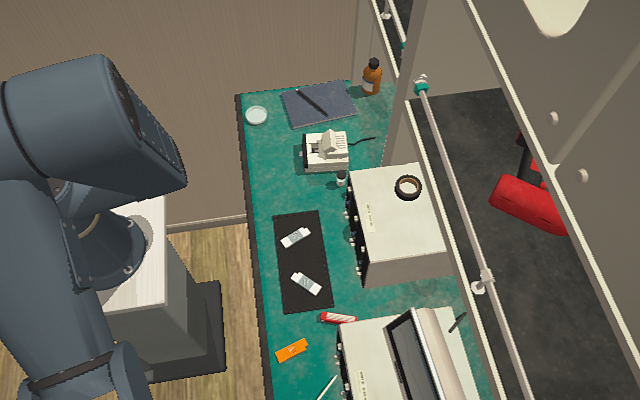

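View pics/side0.png

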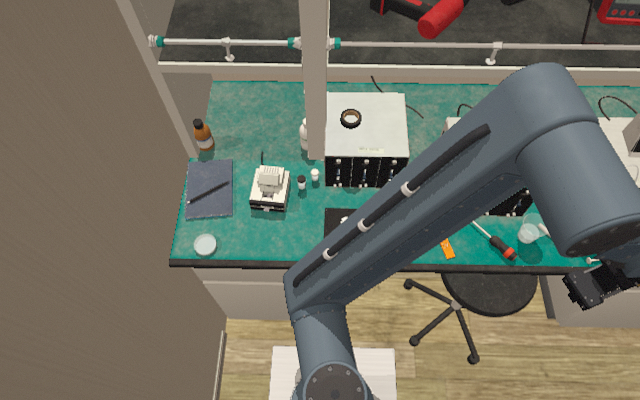

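Scene: two white-ended chips on the black mat at (296,237) and (306,283), reader at (325,150) with its front at (305,155), orange look-alike at (291,350). Next: locate them and get an enlarged crop.

```bash
cat > h.py <<'E'
from rig import robot
import cv2,numpy as np
from scipy.spatial.transform import Rotation as Ro
np.set_printoptions(precision=4,suppress=True)
def cam(n,obs=None):
    c=robot.calibration(n)
    if n=="wrist":
        T=np.eye(4);T[:3,:3]=Ro.from_quat(obs["tool_rot"]).as_matrix();T[:3,3]=obs["position"]
        W=np.linalg.inv(T@np.array(c["T_tool_cam"]));R,t=W[:3,:3],W[:3,3]
    else: R,t=np.array(c["R"]),np.array(c["t"])
    return c,R,t
def pix2w(n,uv,z,obs=None):
    c,R,t=cam(n,obs); out=[]
    for u,v in uv:
        d=R.T@[(u-c["cx"])/c["fx"],(v-c["cy"])/c["fy"],1]; o=-R.T@t
        out.append(o+d*(z-o[2])/d[2])
    return np.array(out)
def w2pix(n,X,obs=None):
    c,R,t=cam(n,obs); p=np.atleast_2d(X)@R.T+t
    return np.c_[c["cx"]+c["fx"]*p[:,0]/p[:,2],c["cy"]+c["fy"]*p[:,1]/p[:,2]]
E
python3 - <<'E'
from h import *
im=cv2.imread("pics/scene0.png")
a=cv2.resize(im[215:305,265:335],None,fx=6.5,fy=6.5,interpolation=cv2.INTER_CUBIC)
b=cv2.resize(im[120:190,290:360],None,fx=4.8,fy=6.5*90/70*0.778,interpolation=cv2.INTER_CUBIC)
b=cv2.resize(b,(336,a.shape[0]))
cv2.imwrite("pics/crop0.png",np.hstack([a,b])[:600,:800])
print(pix2w("scene",[(296,237),(306,283)],.01))
print(pix2w("scene",[(304,136),(308,170),(349,168)],.045))
print(pix2w("scene",[(274,214),(318,210),(333,307),(284,313)],.004))
E
```

```text
[[ 0.4904 -0.0436  0.01  ]
 [ 0.4973 -0.1708  0.01  ]]
[[0.5554 0.2468 0.045 ]
 [0.5493 0.1323 0.045 ]
 [0.66   0.1207 0.045 ]]
[[ 0.4421  0.0354  0.004 ]
 [ 0.5597  0.0284  0.004 ]
 [ 0.5527 -0.2389  0.004 ]
 [ 0.4343 -0.2345  0.004 ]]
```

View pics/crop0.png

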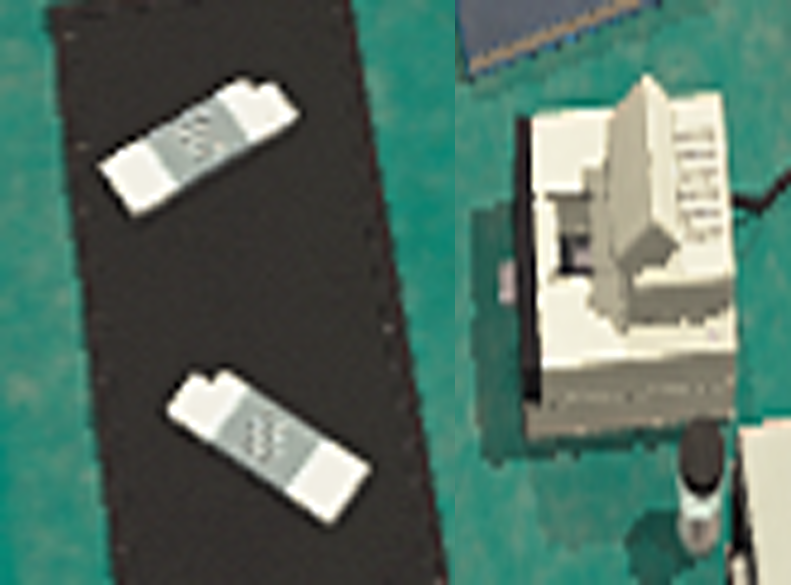

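Lower chip (306,283) points up-left with its notch on its right-hand side: that is label up, chip A. Upper chip (296,237) points up-right with its notch on its left: face down, chip B. The orange one at (291,350) is the decoy. I'll move to a closer overview that covers both the mat and the reader.

```bash
cat >> h.py <<'E'
def plan(pos,yaw,n,p0=None,y0=None):
    "tool down: rows from commanded (p0,y0) to (pos,yaw)"
    o=robot.get_obs()
    if p0 is None: p0=o["position"]
    if y0 is None:
        m=Ro.from_quat(o["tool_rot"]).as_matrix(); y0=np.arctan2(m[1,0],m[0,0])
    d=(np.array(pos)-p0)/n; w=(yaw-y0)/n
    print("from",p0,y0,"dz row",-d[2]/.04,"rz row",-np.degrees(w)/4)
    for i in range(n):
        y=y0+w*i
        print(np.round([(d@[np.cos(y),np.sin(y),0])/.04,(d@[np.sin(y),-np.cos(y),0])/.04,-d[2]/.04],2))
E
python3 -c "
from h import *
plan((.45,-.02,.27),.0,16)
print(pix2w('scene',[(368,285),(350,175),(345,400)],0.0))"
```

```text
from [ 0.2432 -0.5751  0.2327] 0.39982718748201895 dz row -0.05830324837616703 rz row 0.3579439121453998
[ 0.64 -0.67 -0.06]
[ 0.62 -0.69 -0.06]
[ 0.6  -0.7  -0.06]
[ 0.58 -0.72 -0.06]
[ 0.56 -0.73 -0.06]
[ 0.55 -0.75 -0.06]
[ 0.53 -0.76 -0.06]
[ 0.51 -0.77 -0.06]
[ 0.49 -0.79 -0.06]
[ 0.47 -0.8  -0.06]
[ 0.45 -0.81 -0.06]
[ 0.43 -0.82 -0.06]
[ 0.41 -0.83 -0.06]
[ 0.39 -0.84 -0.06]
[ 0.37 -0.85 -0.06]
[ 0.34 -0.86 -0.06]
[[ 0.6483 -0.197   0.    ]
 [ 0.6664  0.1257  0.    ]
 [ 0.5423 -0.4481  0.    ]]
```

{"api": "jog_arm", "payload": {
  "motion": [0.64,-0.67,-0.06,0,0,0.36,-1,0.62,-0.69,-0.06,0,0,0.36,-1,0.6,-0.7,-0.06,0,0,0.36,-1,0.58,-0.72,-0.06,0,0,0.36,-1,0.56,-0.73,-0.06,0,0,0.36,-1,0.55,-0.75,-0.06,0,0,0.36,-1,0.53,-0.76,-0.06,0,0,0.36,-1,0.51,-0.77,-0.06,0,0,0.36,-1,0.49,-0.79,-0.06,0,0,0.36,-1,0.47,-0.8,-0.06,0,0,0.36,-1,0.45,-0.81,-0.06,0,0,0.36,-1,0.43,-0.82,-0.06,0,0,0.36,-1]
}}

```text
time: 1.6
position: [0.3992, -0.1582, 0.2622]
tool_rot: [0.999, 0.049, -0.0, -0.0]
ft_force: [-0.4, 0.1, 0.5]
grip_width: 0.087
grip_force: 0.0
```

{"api": "jog_arm", "payload": {
  "motion": [0.41,-0.83,-0.06,0,0,0.36,-1,0.39,-0.84,-0.06,0,0,0.36,-1,0.37,-0.85,-0.06,0,0,0.36,-1,0.34,-0.86,-0.06,0,0,0.36,-1,0,0,0,0,0,0,-1,0,0,0,0,0,0,-1,0,0,0,0,0,0,-1]
}}

```text
time: 2.48
position: [0.4509, -0.0217, 0.2718]
tool_rot: [1.0, -0.002, -0.0, 0.0]
ft_force: [0.6, -0.3, -0.1]
grip_width: 0.0871
grip_force: 0.0
```

```bash
cat >> h.py <<'E'
import json
def snap(name):
    o=robot.get_obs(); im=robot.camera("wrist"); cv2.imwrite(f"pics/{name}.png",im)
    json.dump({k:list(map(float,o[k])) for k in("position","tool_rot")},open(f"pics/{name}.json","w"))
    print(o["time"],o["position"],o["tool_rot"],o["ft_force"]); return im
def load(name):
    d=json.load(open(f"pics/{name}.json")); return {k:np.array(v) for k,v in d.items()}
E
python3 -c "
from h import *
snap('w1')"
```

```text
2.475 [ 0.4509 -0.0217  0.2718] [ 1.     -0.0018 -0.0003  0.0001] [ 0.5779 -0.3322 -0.1042]
```

View pics/w1.png

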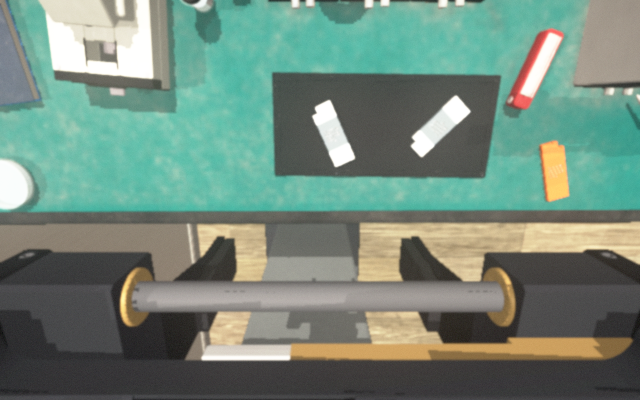

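The wrist view shows chip A at (440,127) with its notch toward the lower left, chip B at (333,133), the reader front along (55,75)-(168,88), and the tongue at (118,92). Next I measure these.

```bash
python3 - <<'E'
from h import *
im=cv2.imread("pics/w1.png");o=load("w1")
hsv=cv2.cvtColor(im,cv2.COLOR_BGR2HSV)
m=(hsv[...,2]>110).astype(np.uint8)
def q(x0,x1,y0,y1):
    mm=np.zeros_like(m);mm[y0:y1,x0:x1]=m[y0:y1,x0:x1]
    c=max(cv2.findContours(mm,0,2)[0],key=cv2.contourArea)
    P=pix2w("wrist",c[:,0,:].astype(float),.010,o)[:,:2]
    r=cv2.minAreaRect((P*1000).astype(np.float32)); print(r, cv2.boxPoints(r), cv2.contourArea((P*1000).astype(np.float32)))
q(400,480,85,165); q(300,365,90,172)
s=pix2w("wrist",[(55,75),(168,88)],.046,o); print("front",s)
d=s[1]-s[0];print(np.linalg.norm(d),"yaw",np.arctan2(-d[1],-d[0])-np.pi/2)
print("tongue",pix2w("wrist",[(110,95),(125,96)],.024,o))
print("mat",pix2w("wrist",[(274,73),(500,76),(488,178),(276,176)],.004,o))
t=cv2.resize(im[80:180,270:500],None,fx=3.4,fy=3.4,interpolation=cv2.INTER_CUBIC)
t2=cv2.resize(im[30:105,40:215],(782,250),interpolation=cv2.INTER_CUBIC)
cv2.imwrite("pics/c1.png",np.vstack([t,t2]) if t.shape[1]==782 else t)
E
```

```text
((497.1568603515625, -167.19302368164062), (30.308568954467773, 79.27301025390625), 45.80077362060547) [[ 458.1758 -150.4246]
 [ 515.0082 -205.6902]
 [ 536.1379 -183.9614]
 [ 479.3055 -128.6958]] 2248.4725016618613
((488.8082275390625, -39.98126983642578), (79.57164001464844, 29.626148223876953), 24.666568756103516) [[446.4708 -43.124 ]
 [458.8348 -70.0468]
 [531.1457 -36.8386]
 [518.7816  -9.9158]] 2138.4165727932414
front [[0.5553 0.2545 0.046 ]
 [0.5417 0.1371 0.046 ]]
0.11817836012079036 yaw -0.11508261081719895
tongue [[0.5352 0.2132 0.024 ]
 [0.534  0.1963 0.024 ]]
mat [[ 0.559   0.0286  0.004 ]
 [ 0.5545 -0.2365  0.004 ]
 [ 0.4318 -0.2398  0.004 ]
 [ 0.4357  0.0312  0.004 ]]
```

View pics/c1.png

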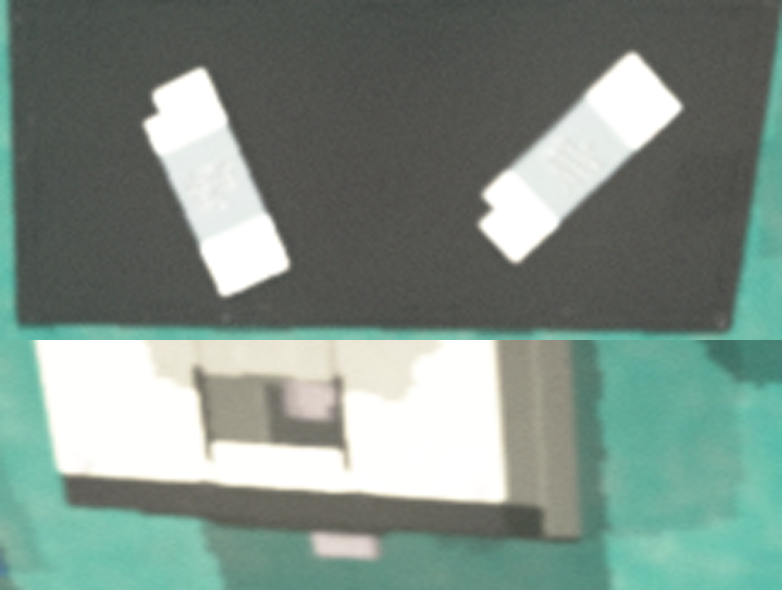

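The crop confirms both. Chip A, on the right, has its notch on the right-hand side when looking along its end. Chip B is the mirror image. I'll move above chip A's grip point and turn.

{"api": "jog_arm", "payload": {
  "motion": [0.31,0.81,0.6,0,0,0,-1,0.31,0.81,0.6,0,0,0,-1,0.31,0.81,0.6,0,0,0,-1,0.31,0.81,0.6,0,0,0,-1,0.31,0.81,0.6,0,0,0,-1,0,0,0,0,0,-1,-1,0,0,0,0,0,-1,-1,0,0,0,0,0,-1,-1,0,0,0,0,0,-1,-1,0,0,0,0,0,-1,-1,0,0,0,0,0,-1,-1,0,0,0,0,0,-1,-1]
}}

```text
time: 4.03
position: [0.5125, -0.184, 0.1518]
tool_rot: [0.97, 0.241, -0.0, -0.0]
ft_force: [-0.1, 0.3, 0.4]
grip_width: 0.0871
grip_force: 0.0
```

{"api": "jog_arm", "payload": {
  "motion": [0,0,0,0,0,-1,-1,0,0,0,0,0,-1,-1,0,0,0,0,0,-1,-1,0,0,0,0,0,-1,-1,0,0,0,0,0,-1,-1,0,0,0,0,0,-1,-1,0,0,0,0,0,-1,-1,0,0,0,0,0,-1,-1,0,0,0,0,0,-1,-1,0,0,0,0,0,-1,-1,0,0,0,0,0,-1,-1,0,0,0,0,0,-1,-1]
}}

```text
time: 5.52
position: [0.5125, -0.184, 0.1518]
tool_rot: [0.789, 0.615, -0.0, -0.0]
ft_force: [-0.6, 0.4, -0.2]
grip_width: 0.0868
grip_force: 0.0
```

{"api": "jog_arm", "payload": {
  "motion": [0,0,0,0,0,-1,-1,0,0,0,0,0,-1,-1,0,0,0,0,0,-1,-1,0,0,0,0,0,-1,-1,0,0,0,0,0,-1,-1,0,0,0,0,0,-1,-1,0,0,0,0,0,-1,-1,0,0,0,0,0,-1,-1,0,0,0,0,0,-1,-1,0,0,0,0,0,-1,-1,0,0,0,0,0,-1,-1,0,0,0,0,0,0,-1]
}}

```text
time: 7.02
position: [0.5126, -0.1838, 0.1519]
tool_rot: [0.502, 0.865, -0.0, -0.0]
ft_force: [0.8, 0.1, 0.0]
grip_width: 0.0872
grip_force: 0.0
```

{"api": "jog_arm", "payload": {
  "motion": [0,0,0,0,0,-1,-1,0,0,0,0,0,-1,-1,0,0,0,0,0,-1,-1,0,0,0,0,0,-1,-1,0,0,0,0,0,0,-1,0,0,0,0,0,0,-1]
}}

```text
time: 7.78
position: [0.5128, -0.1832, 0.1519]
tool_rot: [0.377, 0.926, 0.0, 0.0]
ft_force: [-0.4, 0.6, 0.1]
grip_width: 0.0872
grip_force: 0.0
```

```bash
python3 -c "
from h import *
snap('w2')"
```

```text
7.775 [ 0.5128 -0.1832  0.1519] [0.3766 0.9264 0.     0.    ] [-0.3544  0.5618  0.0582]
```

View pics/w2.png

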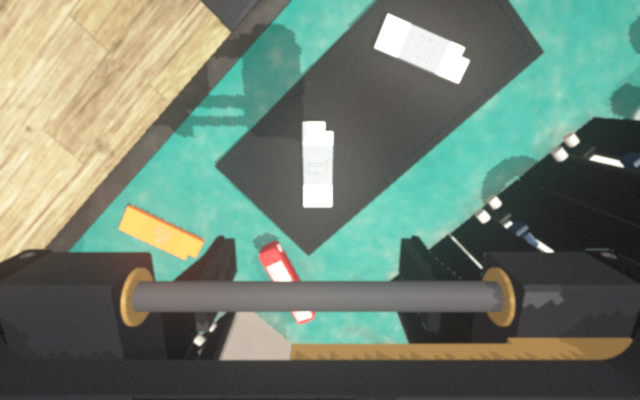

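The chip stands upright in the view at (318,165), notch at its upper right. It lines up with the tool.

```bash
python3 - <<'E'
from h import *
im=cv2.imread("pics/w2.png");o=load("w2")
g=cv2.cvtColor(im,cv2.COLOR_BGR2GRAY)
m=(g>150).astype(np.uint8); mm=np.zeros_like(m); mm[110:215,290:350]=m[110:215,290:350]
c=max(cv2.findContours(mm,0,1)[0],key=cv2.contourArea)
P=pix2w("wrist",c[:,0,:].astype(float),.010,o)
M=Ro.from_quat(o["tool_rot"]).as_matrix()
T=(P-o["position"])@M*1000
r=cv2.minAreaRect(T[:,:2].astype(np.float32)); print("tool frame mm",r); print(cv2.boxPoints(r))
print("centre world",o["position"]+M@[r[0][0]/1000,r[0][1]/1000,0],"z",P[0,2])
E
```

```text
tool frame mm ((22.192291259765625, -0.14055252075195312), (77.17222595214844, 27.40228843688965), 0.41318535804748535)
[[-16.4916  13.282 ]
 [-16.294  -14.1196]
 [ 60.8762 -13.5631]
 [ 60.6786  13.8385]]
centre world [ 0.4968 -0.1679  0.1519] z 0.010000000000000009
```

{"api": "jog_arm", "payload": {
  "motion": [-0.05,0,0.8,0,0,0,-1,0,0,0.8,0,0,0,-1,0,0,0.8,0,0,0,-1,0,0,0.7,0,0,0,-1,0,0,0.2,0,0,0,-1,0,0,0.08,0,0,0,-1,0,0,0,0,0,0,-1]
}}

```text
time: 8.7
position: [0.5149, -0.1846, 0.0175]
tool_rot: [0.376, 0.927, -0.0, 0.001]
ft_force: [-0.1, -0.4, -0.1]
grip_width: 0.0868
grip_force: 0.0
```

{"api": "jog_arm", "payload": {
  "motion": [0,0,0,0,0,0,1,0,0,0,0,0,0,1,0,0,0,0,0,0,1,0,0,0,0,0,0,1,0,0,0,0,0,0,1,0,0,0,0,0,0,1],
  "grip_force": 25
}}

```text
time: 9.45
position: [0.5143, -0.1843, 0.0167]
tool_rot: [0.376, 0.927, 0.0, -0.0]
ft_force: [0.6, -0.2, -0.8]
grip_width: 0.0353
grip_force: 0.0
```

{"api": "jog_arm", "payload": {
  "motion": [0,0,0,0,0,0,1,0,0,0,0,0,0,1,0,0,0,0,0,0,1]
}}

```text
time: 9.82
position: [0.5143, -0.1843, 0.0167]
tool_rot: [0.376, 0.927, 0.0, -0.0]
ft_force: [0.1, 0.1, -0.5]
grip_width: 0.0252
grip_force: 25.0
```

{"api": "jog_arm", "payload": {
  "motion": [0,0,-0.3,0,0,0,1,0,0,-0.9,0,0,0,1,0,0,-0.9,0,0,0,1,0.88,0.63,0,0,0,0,1,0.88,0.63,0,0,0,0,1,0.88,0.63,0,0,0,0,1,0.88,0.63,0,0,0,0,1,0.88,0.63,0,0,0,0,1,0.88,0.63,0,0,0,0,1,0.88,0.63,0,0,0,0,1,0.88,0.63,0,0,0,0,1,0.88,0.63,0,0,0,0,1]
}}

```text
time: 11.32
position: [0.4448, 0.2005, 0.1016]
tool_rot: [0.376, 0.927, 0.0, 0.001]
ft_force: [0.4, 0.0, -0.6]
grip_width: 0.0254
grip_force: 25.0
```

{"api": "jog_arm", "payload": {
  "motion": [0,0,0,0,0,1,1,0,0,0,0,0,1,1,0,0,0,0,0,1,1,0,0,0,0,0,1,1,0,0,0,0,0,1,1,0,0,0,0,0,1,1,0,0,0,0,0,1,1,0,0,0,0,0,1,1,0,0,0,0,0,1,1,0,0,0,0,0,1,1,0,0,0,0,0,1,1,0,0,0,0,0,1,1]
}}

```text
time: 12.82
position: [0.445, 0.1991, 0.1016]
tool_rot: [0.721, 0.693, 0.0, 0.0]
ft_force: [0.0, -0.6, -0.1]
grip_width: 0.0252
grip_force: 25.0
```

{"api": "jog_arm", "payload": {
  "motion": [0,0,0,0,0,1,1,0,0,0,0,0,1,1,0,0,0,0,0,1,1,0,0,0,0,0,1,1,0,0,0,0,0,1,1,0,0,0,0,0,1,1,0,0,0,0,0,1,1,0,0,0,0,0,1,1,0,0,0,0,0,1,1,0,0,0,0,0,1,1,0,0,0,0,0,1,1,0,0,0,0,0,1,1]
}}

```text
time: 14.32
position: [0.445, 0.1991, 0.1015]
tool_rot: [0.94, 0.34, 0.0, 0.0]
ft_force: [-0.1, -0.5, 0.1]
grip_width: 0.0254
grip_force: 25.0
```

{"api": "jog_arm", "payload": {
  "motion": [0,0,0,0,0,1,1,0,0,0,0,0,1,1,0,0,0,0,0,1,1,0,0,0,0,0,1,1,0,0,0,0,0,1,1,0,0,0,0,0,1,1,0,0,0,0,0,1,1,0,0,0,0,0,1,1,0,0,0,0,0,1,1,0,0,0,0,0,1,1,0,0,0,0,0,1,1,0,0,0,0,0,0,1]
}}

```text
time: 15.82
position: [0.445, 0.1991, 0.1014]
tool_rot: [0.999, -0.036, 0.0, -0.0]
ft_force: [0.1, -1.1, -0.1]
grip_width: 0.0255
grip_force: 25.0
```

```bash
python3 -c "
from h import *
snap('w3')"
```

```text
15.825 [0.445  0.1991 0.1014] [ 0.9994 -0.0357  0.0004 -0.0001] [ 0.0568 -1.1323 -0.1121]
```

View pics/w3.png

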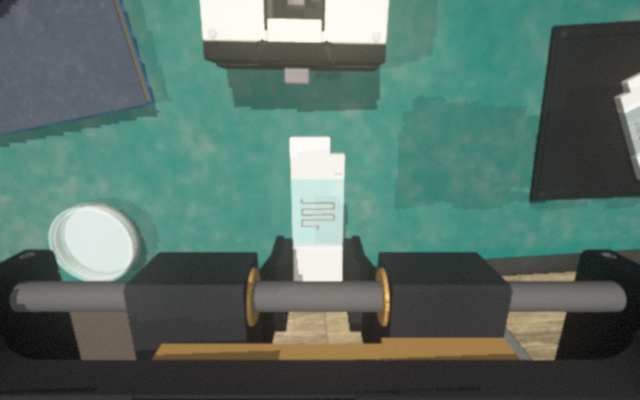

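The wrist view shows the chip held squarely, label up, notch at the right of its leading end (337,150). Reader ahead: black front at (204–387, 40–68), tongue at (296,75).

```bash
python3 - <<'E'
from h import *
im=cv2.imread("pics/w3.png");o=load("w3")
M=Ro.from_quat(o["tool_rot"]).as_matrix(); print("yaw",np.arctan2(M[1,0],M[0,0]))
def tool(uv,z): return (pix2w("wrist",uv,z,o)-o["position"])@M*1000
a=im[120:260,270:370]; b=im[0:100,190:400]
cv2.imwrite("pics/c3.png",np.hstack([cv2.resize(b,(560,267*1),interpolation=cv2.INTER_CUBIC)[:267],cv2.resize(a,(191,267),interpolation=cv2.INTER_CUBIC)]))
# chip corners
g=cv2.cvtColor(im,cv2.COLOR_BGR2GRAY)
for v in (170,185,200,215,230,265):
    row=g[v,270:370].astype(int); d=np.diff(row); print(v,"L",270+d.argmax()+.5,"R",270+d.argmin()+.5)
for u in (300,310,320): d=np.diff(g[120:160,u].astype(int)); print("tip col",u,120+d.argmax()+.5)
# reader front: boundaries by column
for u in range(210,386,15):
    col=g[25:80,u].astype(int); d=np.diff(col); print(u,"w/b",25+d.argmin()+.5,"b/g",25+20+d[20:].argmax()+.5,end="; ")
print()
for v in (30,35,55): print(v,[int(x) for x in np.where(abs(np.diff(g[v,190:400].astype(int)))>25)[0]+190])
for v in (74,77,80): print(v,[int(x) for x in np.where(abs(np.diff(g[v,270:325].astype(int)))>25)[0]+270])
for u in (290,296,302): print(u,[int(x) for x in np.where(abs(np.diff(g[55:100,u].astype(int)))>25)[0]+55])
E
```

```text
yaw -0.07131690811017376
170 L 290.5 R 344.5
185 L 290.5 R 343.5
200 L 290.5 R 343.5
215 L 291.5 R 343.5
230 L 291.5 R 342.5
265 L 293.5 R 342.5
tip col 300 136.5
tip col 310 136.5
tip col 320 136.5
210 w/b 40.5 b/g 61.5; 225 w/b 40.5 b/g 68.5; 240 w/b 40.5 b/g 68.5; 255 w/b 40.5 b/g 69.5; 270 w/b 41.5 b/g 69.5; 285 w/b 41.5 b/g 67.5; 300 w/b 42.5 b/g 67.5; 315 w/b 42.5 b/g 70.5; 330 w/b 41.5 b/g 70.5; 345 w/b 42.5 b/g 70.5; 360 w/b 43.5 b/g 70.5; 375 w/b 43.5 b/g 70.5; 
30 [200, 201, 266, 320, 321, 323, 324, 386, 387]
35 [201, 202, 385, 386]
55 [203]
74 [284]
77 [284]
80 [284]
290 [67, 68]
296 [67, 68]
302 [67, 68, 82]
```

View pics/c3.png

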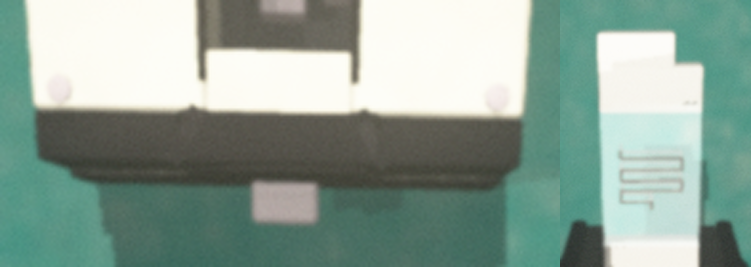

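```bash
python3 - <<'E'
from h import *
o=load("w3")
M=Ro.from_quat(o["tool_rot"]).as_matrix()
def tool(n,uv,z): print(n,(((pix2w("wrist",uv,z,o)-o["position"])@M)*1000).round(1).tolist())
zc=o["position"][2]-.0067
tool("face top",[(204.3,40.5),(385.7,43.9)],.046)
tool("face bottom-ish",[(220,68.5),(380,70.5)],.0)
tool("tongue tip",[(284.7,83.3),(309.3,83.3)],.024)
tool("tongue root",[(284.7,68),(309.3,68.3)],.024)
tool("window sides at top",[(266.5,30),(322.5,30)],.046)
tool("flare marks",[(262,40.5),(327,42)],.046)
tool("tip",[(290,137),(330.5,137)],zc)
tool("L",[(290.5,170),(290.5,185),(291.5,215),(292.5,250)],zc); tool("R",[(344.5,170),(343.5,200),(342.5,230)],zc)
E
```

```text
face top [[110.8, -63.5, 55.5], [109.0, 38.6, 55.5]]
face bottom-ish [[99.8, -68.4, 101.5], [98.4, 44.2, 101.5]]
tongue tip [[88.9, -20.9, 77.5], [88.9, -5.1, 77.5]]
tongue root [[98.1, -20.7, 77.5], [97.9, -5.0, 77.5]]
window sides at top [[116.1, -28.2, 55.5], [116.1, 3.0, 55.5]]
flare marks [[110.8, -31.0, 55.5], [110.0, 5.5, 55.5]]
tip [[62.4, -12.7, 6.8], [62.4, 6.2, 6.8]]
L [[46.8, -12.8, 6.7], [39.5, -13.0, 6.7], [24.1, -12.9, 6.7], [5.0, -12.8, 6.7]]
R [[46.8, 13.0, 6.7], [31.8, 12.9, 6.7], [16.0, 12.7, 6.7]]
```

Chip tip is at tool x 62.4, centred within 0.1 mm. Slot centre line is about y −12.8 mm, turned about +0.9°, with the face at x≈99.5. I align and lower.

{"api": "jog_arm", "payload": {
  "motion": [0,0,0,0,0,0.22,1,0,-0.36,0.5,0,0,0,1,0,0,0.5,0,0,0,1,0,0,0.5,0,0,0,1,0,0,0.07,0,0,0,1,0,0,0,0,0,0,1,0,0,0,0,0,0,1],
  "grip_force": 35
}}

```text
time: 16.75
position: [0.4467, 0.2135, 0.0387]
tool_rot: [0.999, -0.044, 0.001, -0.0]
ft_force: [-1.0, 0.6, -0.1]
grip_width: 0.025
grip_force: 35.0
```

```bash
python3 - <<'E'
from h import *
im=snap('w4'); o=load("w4")
M=Ro.from_quat(o["tool_rot"]).as_matrix(); print("yaw",np.arctan2(M[1,0],M[0,0]))
# expected pixels in tool frame
def tp(x,y,z): return w2pix("wrist",o["position"]+M@(np.array([x,y,z])/1000),o)[0]
print(tp(62.4,0,6.7),tp(88.9,0,(o["position"][2]-.024)*1000),tp(100,0,(o["position"][2]-.046)*1000))
cv2.imwrite("pics/c4.png",cv2.resize(im[0:280,170:470],None,fx=2.1,fy=2.1,interpolation=cv2.INTER_CUBIC))
E
```

```text
16.75 [0.4467 0.2135 0.0387] [ 0.999  -0.0438  0.0007 -0.0002] [-0.9562  0.6454 -0.074 ]
yaw -0.08753488264589751
[317.2361 137.0753] [317.1695  77.4828] [317.0881  44.0543]
```

View pics/c4.png

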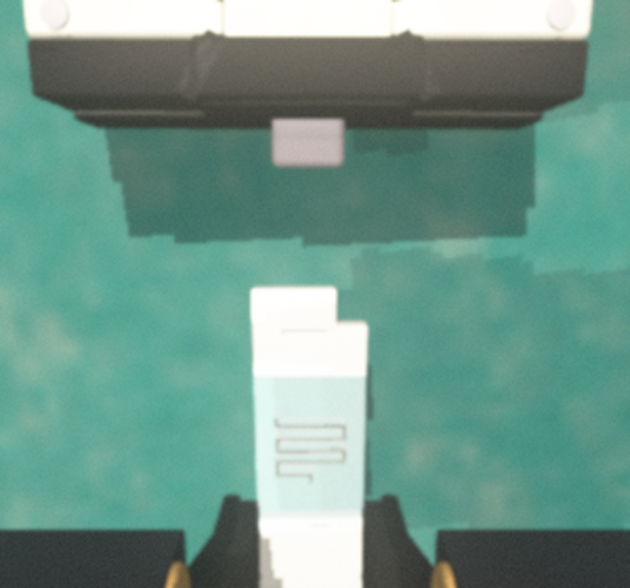

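The tongue centre (317) and the chip centre (317) coincide, and the front edge is level. Feeding in.

{"api": "jog_arm", "payload": {
  "motion": [0.25,0,0,0,0,0,1,0.25,0,0,0,0,0,1,0.25,0,0,0,0,0,1,0.2,0,0,0,0,0,1,0.2,0,0,0,0,0,1,0.2,0,0,0,0,0,1,0.15,0,0,0,0,0,1,0,0,0,0,0,0,1]
}}

```text
time: 17.8
position: [0.5065, 0.2081, 0.0379]
tool_rot: [0.999, -0.044, 0.0, -0.0]
ft_force: [0.2, -0.4, 0.3]
grip_width: 0.0251
grip_force: 35.0
```

{"api": "jog_arm", "payload": {
  "motion": [0.1,0,0,0,0,0,1,0.1,0,0,0,0,0,1,0.05,0,0,0,0,0,1,0.05,0,0,0,0,0,1,0.05,0,0,0,0,0,1,0,0,0,0,0,0,1]
}}

```text
time: 18.55
position: [0.5193, 0.2069, 0.0378]
tool_rot: [0.999, -0.044, -0.001, 0.0]
ft_force: [-3.2, 1.0, 0.4]
grip_width: 0.0247
grip_force: 35.0
```

{"api": "jog_arm", "payload": {
  "motion": [0.04,0,0,0,0,0,1,0.04,0,0,0,0,0,1,0,0,0,0,0,0,1,0,0,0,0,0,0,1]
}}

```text
time: 19.05
position: [0.5228, 0.2066, 0.0379]
tool_rot: [0.999, -0.044, -0.0, 0.0]
ft_force: [-3.3, 1.2, 1.4]
grip_width: 0.0251
grip_force: 35.0
```

{"api": "jog_arm", "payload": {
  "motion": [0.04,0,0,0,0,0,1,0.03,0,0,0,0,0,1,0,0,0,0,0,0,1,0,0,0,0,0,0,1]
}}

```text
time: 19.55
position: [0.5255, 0.2063, 0.0379]
tool_rot: [0.999, -0.044, -0.0, 0.0]
ft_force: [-4.1, 0.1, 0.6]
grip_width: 0.0249
grip_force: 35.0
```

{"api": "jog_arm", "payload": {
  "motion": [0.04,0,0,0,0,0,1,0,0,0,0,0,0,1,0,0,0,0,0,0,1]
}}

```text
time: 19.92
position: [0.5256, 0.2063, 0.0376]
tool_rot: [0.999, -0.044, -0.002, 0.0]
ft_force: [-6.3, 1.3, 0.5]
grip_width: 0.0253
grip_force: 35.0
```

The position stalls at 79 mm travel, exactly the predicted home, with the force rising. I add a little preload.

{"api": "jog_arm", "payload": {
  "motion": [0.05,0,0,0,0,0,1,0,0,0,0,0,0,1,0,0,0,0,0,0,1,0,0,0,0,0,0,1]
}}

```text
time: 20.42
position: [0.5257, 0.2061, 0.0373]
tool_rot: [0.999, -0.044, -0.004, 0.001]
ft_force: [-7.9, 2.3, 1.3]
grip_width: 0.0253
grip_force: 35.0
```

```bash
python3 - <<'E'
from h import *
im=snap('w5'); o=load("w5"); 
M=Ro.from_quat(o["tool_rot"]).as_matrix()
def tp(x,y,z): return w2pix("wrist",o["position"]+M@(np.array([x,y,z])/1000),o)[0]
print("expect face line row at chip top", tp(20.4,0,6.7))
cv2.imwrite("pics/c5.png",cv2.resize(im[60:330,220:420],None,fx=2.2,fy=2.2))
E
```

```text
20.425 [0.5257 0.2061 0.0373] [ 0.999  -0.0436 -0.0039  0.0005] [-7.932   2.3254  1.3499]
expect face line row at chip top [317.353  221.9167]
```

View pics/c5.png

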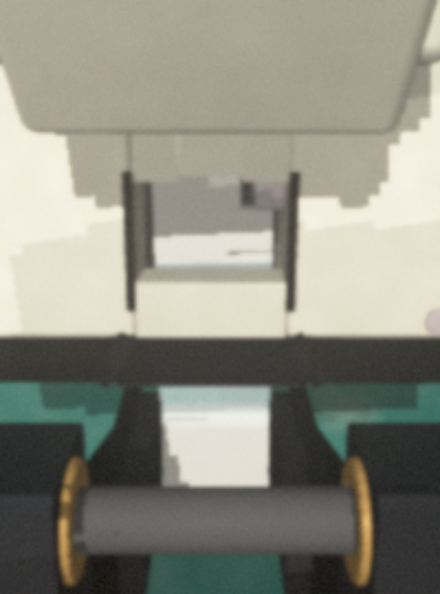

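The window shows the chip's label end, with the steel key sitting in its notch at crop (265,193). The force has stalled at about 8 N, so the chip is fully home.

```bash
python3 -c "
from rig import robot
print(robot.hand_in())"
```

```text
the job is handed in; nothing more can be done
None
```

I fed the label-up chip into the reader notched end first and pushed it home until it stalled at the end stop. I handed in with the chip still gripped and pressed there at about 8 N, at about 20 s; nothing else was handled, and the judge's verdict was not shown.

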